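# Unclamp the glued leg blank and stand it in the empty tube

### The job

The glue on the leg blank in the bar clamp has set. Lift the spring pawl of the clamp's sliding jaw and, holding it up, slide the jaw back a few centimetres so that the blank lies free, then take the blank out and drop it on end into the empty tube of the leg stand, where it must stand down on the tube's floor like the other two. Do not wrench the blank out of the closed clamp, and leave the two standing blanks and the other things on the bench where they are.

Things in the scene. Friction and masses are not known exactly. Their poses are not given: they have to be found in the camera images.
- blank_center (a point): Centre of the glued leg blank: a square wooden bar 200 x 24 x 24 mm (85 g), x axis along it. At the start it lies level across the clamp, pinched between plywood faces, centre 58 mm above the bench. Its right-hand end (clamp's -x) sticks out 65 mm or more beyond the faces, free below and beside. Freed, it stays lying on a plywood strip on the bar, 46 mm above the bench.
- clamp: Aluminium bar clamp, fixed: bar 450 mm long (its y axis), 30 mm wide, top 40 mm above the bench. Origin on the bench under the gap between the faces; x along the blank, to the robot's left; -y away from the robot. At +y the screw head; its sprung face (22 N) follows the blank by up to 4 mm. At -y the sliding jaw and, on the bar, a rack of saw teeth 6 mm high. Faces 70 mm wide (x), tops at 81 mm.
- jaw (a joint): Sliding jaw along the bar, m: 0 = clamped, grows as the jaw slides back along the clamp's -y, end stop 0.110. With the pawl up it slides with about 2 N of friction; with the pawl down the rack stops it from going back.
- pawl (a joint): Hinge of the jaw's pawl, rad: 0 = down in the rack, grows as its tab is lifted, stop at 0.6; well clear of the teeth above 0.25. Sprung downward: lifting the tab takes 3 to 10 N; let go, it falls back.
- pawl_tab (a point): Point to grip on the pawl's thumb tab, an upright steel plate on the outer end of the pawl lever: 18 mm wide (clamp's x), 8 mm thick (clamp's y), top 11 mm above this point. At the start 74 mm above the bench, 34 mm above the bar, 125 mm along the clamp's -y from its origin. Moves with pawl and jaw; lifted, it swings up and in an arc about the hinge towards the blank.
- pawl_hinge (a point): Axis of the pawl's hinge (along the clamp's x), 49 mm above the bench, between the cheeks of the sliding jaw; moves with the jaw. With the pawl down the tab point lies 75 mm farther along the clamp's -y and 25 mm higher.
- stand: Leg stand, fixed: plywood board 100 x 280 mm, 12 mm thick, with three upright square tubes in a row along its y axis, 90 mm apart (which is which varies). Origin on the bench under its middle; y away from the robot, x across the row, to the robot's right; z up.
- tube_a_mouth (a point): Square upright grey plastic tube on the leg stand, outside 35 mm, inside 29 mm square; this point is the centre of its open mouth, 97 mm above the bench; its inner floor (rubber) lies 82 mm below. z up, x and y square to the walls (axes as the stand's). This one is EMPTY.
- tube_b_mouth (a point): Square upright grey plastic tube on the leg stand, outside 35 mm, inside 29 mm square; this point is the centre of its open mouth, 97 mm above the bench; its inner floor (rubber) lies 82 mm below. z up, x and y square to the walls (axes as the stand's). A blank stands in it.
- tube_c_mouth (a point): Square upright grey plastic tube on the leg stand, outside 35 mm, inside 29 mm square; this point is the centre of its open mouth, 97 mm above the bench; its inner floor (rubber) lies 82 mm below. z up, x and y square to the walls (axes as the stand's). A blank stands in it.
- leg_b_center (a point): Centre of the blank standing loose in tube b: a bar like the clamped one, 200 mm tall, 24 x 24 mm; z axis along it. Its top is 215 mm above the bench.
- leg_c_center (a point): Centre of the blank standing loose in tube c, like the one in tube b.
- glue: White glue bottle, 56 mm across, 160 mm tall, standing; origin under its middle. Bystander.
- hammer: Hammer lying on the bench. Bystander.
- tape: Tape measure, 62 x 36 x 60 mm, standing; origin under its middle. Bystander.
- offcut: Flat wooden offcut, 90 x 60 x 19 mm, lying; origin under its middle. Bystander.
- pencil: Flat carpenter's pencil, 165 x 12 x 7 mm, lying; origin under its middle. Bystander.
- wrench: Wrench lying on the bench. Bystander.
- tin: Small open steel tin, 72 mm across, 60 mm tall; origin under its middle. Bystander.

How it is judged:
By the outcome, as a careful person would: the job done as asked, in the order asked, and still so for the second after the job is handed in, with the robot touching nothing.
It also fails if it takes over 61 s, if anything falls off the work surface, if the arm or the gripper's body presses on something with over 40 N, if the wrist force passes 120 N, or if a joint passes its speed limit or range.

### The arm

A 6-joint arm with a two-finger parallel gripper is mounted at the origin on the work surface. World frame = base frame: x ahead of the robot, y to its left, z up, the work surface at z = 0. Lengths are in m, angles in rad, forces in N, time in s.
With the tool pointing down it reaches from about 0.275 to 0.85 m from the base axis. Payload 19 kg.
Tool frame: the origin (TCP) lies at the very end of the fingers, on their centre line; the grasp point (between the pads) lies r.tcp_to_grasp behind it (r.tcp_to_grasp is the distance from the TCP to the grasp point, in m); y points along the fingers, x is the direction in which the jaws open and shut, and the axes are right-handed (so a half turn about y gives the same grasp; the last joint's range is limited). The gripper opens to 85 mm and grips with 20 to 120 N. Pads are 22 mm wide; open, the fingers measure 114 mm over their backs; the gripper's body (76 mm by 85 mm) begins 54 mm behind the grasp point. The pads swing forward as they close: fully open they stand 13 mm farther back than shut.
Start: joints at [-0.134, 0.15, 1.437, -0, 1.554, -0.134], TCP at [0.575, -0, 0.231] pointing down, gripper open.
Joint ranges: [-2.8, 2.8], [-0.68, 2.1], [0.12, 2.68], [-1.39, 4.53], [0.16, 2.79], [-2.81, 2.81]. Speed limits (rad/s): [1.89, 1.89, 2.22, 3.01, 3.01, 3.01].

### API

Orientations are given as a unit quaternion [w, x, y, z].
In Python, from rig import monitor, get_image, job, r gives the robot as it stands.
- The arm moves only by the shell command python3 -m crank 'ROWS'. ROWS is JSON, a list of rows, each a list of 3 entries, a list of its own where there are three numbers: the opening, from 0 (shut) to 1 (fully open), then the shift along the tool's x, y, z in mm, then the turn, a rotation vector about the tool's x, y, z in rad. A call has 1 to 20 rows; each row shifts and turns the commanded pose from where the row before left it, along the tool's axes as they then stand; what a row does not reach is not made up. A row lasts 1/10 s, in which the tool goes at most 50 mm and 8.59 degrees, less where a joint would pass 70% of its speed; a pose out of reach is approached as far as the arm can. A call with a gripper value outside its range is refused whole. The fingers move at their own pace and stop on an object; the grip force is fixed at half the most. Time passes only in rows, so rows that do not move let the fingers close. It gives the time, the measured TCP pose, the force and the opening at its end, in the units of the state.
- monitor.observe(): the state, without advancing time (a new reading comes with each control period).
- get_image(name): name is "scene" or "side" or "wrist"; returns a dict with "pixels" (400x640x3 uint8, blue, green, red), "range_z" (400x640 float32, m along the optical axis (not along the pixel's ray), 0 where there is no reading), "fov_y" (degrees; the focal length in pixels is half the picture's height over the tangent of half this angle, whatever the lens; pixels are square), "cx", "cy" (the principal point, pixels), "R" (3x3) and "t" (3): a world point X has camera coordinates R X + t; the wrist camera has in their place "T_tool_cam" (4x4, takes a point from camera to tool coordinates, whose origin is the TCP and whose axes are the tool frame's). Camera axes: x right, y down, z forward; pixel columns grow to the right and rows downward; lengths in m; the calibration is good to about 2 mm. A picture is of the moment at which its call begins: read the wrist's pose just before it.
- job.hand_in(): hands the job in, once; it reports no verdict.
The state is a dict: "clock": time; "q": joint angles; "joint_vel": joint speeds; "joint_torque": joint torques, N m; "position": TCP position; "tcp_rot": TCP orientation; "ft_force": force on the tool from outside, world axes, zero at the start; "wrist_torque": the same for the moment, N m; "opening": opening from 0.0 (shut) to 1.0 (fully open).
Only numpy, scipy, OpenCV 4.12 (cv2) and the standard library are available. Lean on these libraries where they do the work, as an engineer would, in place of code of your own. Each camera call takes 0.05 s, during which the arm holds its last target.

## Working session

There is one attempt and no reset: what is moved stays moved. The work goes in short steps, Python scripts to look and compute and a shell command to move; the robot and the scene stay as the last step left them, time stands still between calls to the robot, and variables do not carry over. Pictures are saved under pics/ and viewed, and the job is handed in when it is done.

```bash
ls; mkdir -p pics
cat > h.py <<'E'
import numpy as np, cv2
from rig import monitor, get_image, job, r
def K(im):
    f=im['pixels'].shape[0]/2/np.tan(np.radians(im['fov_y'])/2)
    return f,im['cx'],im['cy']
def cloud(im,T=None):
    f,cx,cy=K(im); z=im['range_z']; h,w=z.shape
    u,v=np.meshgrid(np.arange(w),np.arange(h))
    P=np.stack([(u-cx)/f*z,(v-cy)/f*z,z],-1)
    if T is None: W=(P-np.array(im['t']))@np.array(im['R'])
    else: W=P@T[:3,:3].T+T[:3,3]
    W[z<=0]=np.nan
    return W
def wristT(im,s):
    from scipy.spatial.transform import Rotation as Ro
    q=s['tcp_rot']; M=np.eye(4); M[:3,:3]=Ro.from_quat([q[1],q[2],q[3],q[0]]).as_matrix(); M[:3,3]=s['position']
    return M@np.array(im['T_tool_cam'])
E
python3 - <<'E'
from h import *
s=monitor.observe(); print(s); print(r.tcp_to_grasp)
for n in ['scene','side','wrist']:
    im=get_image(n); cv2.imwrite(f'pics/{n}0.png',im['pixels']); print(n,im['fov_y'],im['cx'],im['cy'])
    np.save(f'{n}0.npy',im,allow_pickle=True)
E
```

```text
pics
{'clock': 0.0, 'q': array([-1.33985795e-01,  1.50956821e-01,  1.43802170e+00,  1.34665886e-05,
        1.55378792e+00, -1.33987213e-01]), 'joint_vel': array([ 2.20434862e-03, -5.26340156e-04,  3.00483906e-04, -9.43588921e-04,
        2.18937292e-05, -1.41693931e-06]), 'joint_torque': array([ 9.08163997e-05, -7.13061190e+01, -5.70858908e+01, -1.86872212e-04,
        9.14935896e-03,  2.21375326e-04]), 'position': array([5.74758146e-01, 2.53503881e-05, 2.30696723e-01]), 'tcp_rot': array([ 7.07166815e-01, -7.07046504e-01,  4.10221848e-04,  4.11057069e-04]), 'ft_force': array([ 0.5107089 ,  0.59195423, -0.36421329]), 'wrist_torque': array([0.02775131, 0.00642059, 0.00950564]), 'opening': 0.9975518645725862}
0.0187
scene 48.78086077668985 321.7770789576789 203.27804332438114
side 51.21843427256041 317.8660198181797 197.7103283481697
wrist 65.21920796427894 322.420428287099 202.30384601151857
```

View pics/scene0.png

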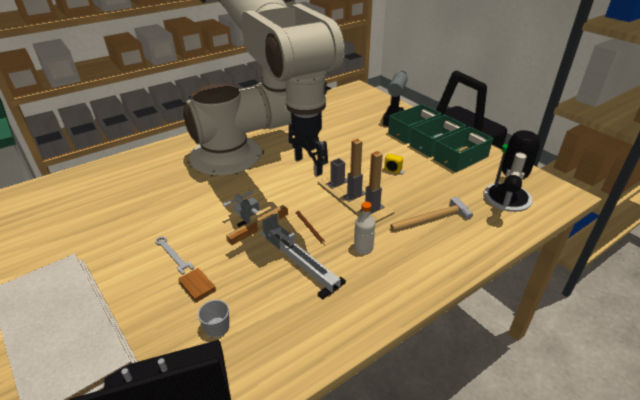

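View pics/side0.png

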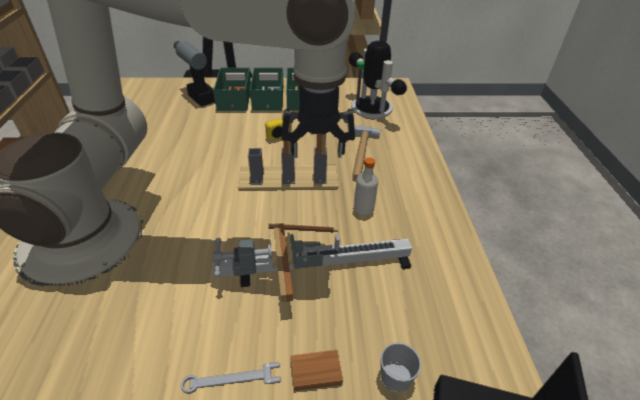

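View pics/wrist0.png

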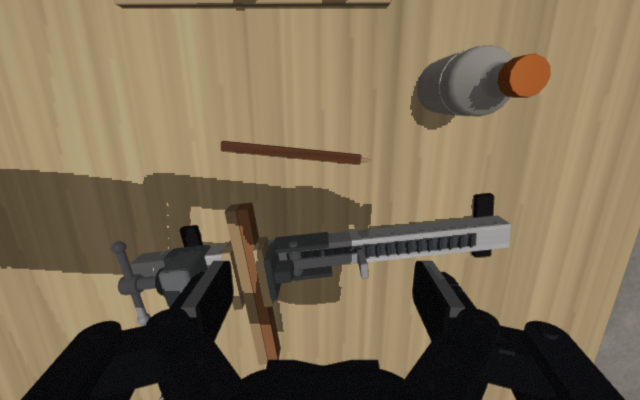

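The pictures show the clamp along the robot's x. The blank runs across it (wrist px 240–270, 205–360), and the pawl tab is at about wrist px (362,265). The empty tube is the one in the stand nearest the robot (side px 256,165). Next I'll measure with the depth clouds.

Run:
```python
from h import *
s=monitor.observe()
cl={}
for n in ['scene','side','wrist']:
    im=np.load(f'{n}0.npy',allow_pickle=True).item()
    cl[n]=cloud(im, wristT(im,s) if n=='wrist' else None)
    W=cl[n]; p=W.reshape(-1,3)
    m=(p[:,0]>.35)&(p[:,0]<.8)&(abs(p[:,1])<.4)&(abs(p[:,2])<.01)
    print(n,m.sum(),np.nanmedian(p[m][:,2]))
    # raster topdown 1mm -> px, x 0.3..0.85 (cols), y 0.3..-0.35 (rows)
    H=np.zeros((600,550)); q=p[~np.isnan(p[:,0])]; q=q[np.argsort(q[:,2])]
    q=q[(q[:,2]<.23)]
    u=((q[:,0]-.3)*1000).astype(int); v=((.25-q[:,1])*1000).astype(int)
    k=(u>=0)&(u<550)&(v>=0)&(v<600)
    H[v[k],u[k]]=q[k,2]
    cv2.imwrite(f'pics/top_{n}.png',cv2.applyColorMap(np.clip(H*1000*1.8,0,255).astype(np.uint8),cv2.COLORMAP_TURBO))
# orange-brown blank in each view
for n in cl:
    W=cl[n]; im=np.load(f'{n}0.npy',allow_pickle=True).item()
    print(n)
    for name,c in dict(blanktop=((W[...,2]>.066)&(W[...,2]<.074)),).items():
        g=W[c&(W[...,0]>.35)&(W[...,0]<.7)&(W[...,1]>-.1)&(W[...,1]<.25)]
        print(name,len(g),np.round(g.min(0),3),np.round(g.max(0),3)) if len(g) else None
```

```text
scene 21498 -3.53638336139012e-05
side 38486 -0.0027975395729455494
wrist 98854 0.0013667749161557496
scene
blanktop 252 [ 0.35  -0.099  0.066] [0.698 0.239 0.074]
side
blanktop 343 [ 0.352 -0.1    0.066] [0.699 0.238 0.074]
wrist
blanktop 2222 [ 0.35  -0.1    0.066] [0.697 0.122 0.074]
```

View pics/top_wrist.png

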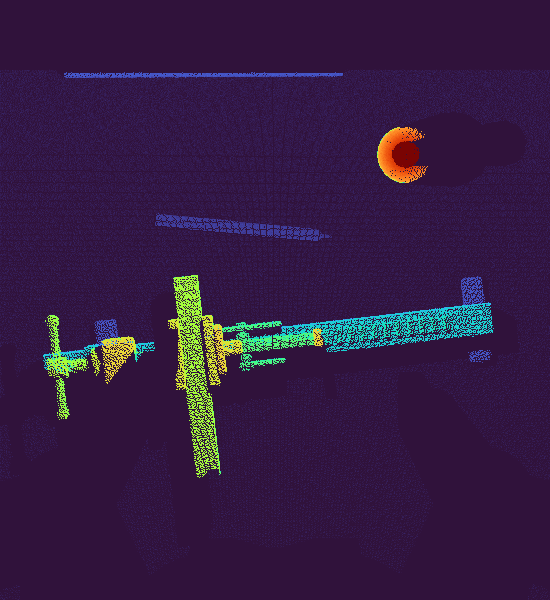

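View pics/top_side.png

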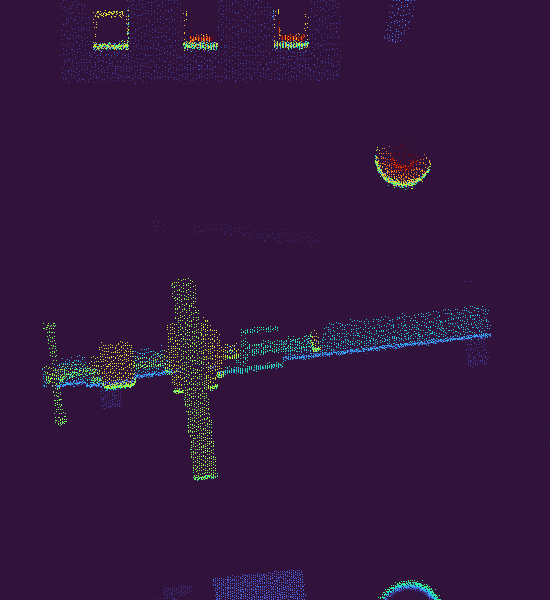

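The height maps give the layout clearly. Blank runs from top_wrist px (187,276) to (208,476), the tab is near (317,338), and the tubes sit at x≈0.41/0.50/0.59, y≈0.22. Now the numbers.

```bash
cat > meas.py <<'E'
from h import *
def rect(pts):
    (c,(a,b),ang)=cv2.minAreaRect((pts[:,:2]*1000).astype(np.float32)); 
    bp=cv2.boxPoints((c,(a,b),ang)); e=bp[1]-bp[0]; f=bp[2]-bp[1]
    L=e if np.linalg.norm(e)>np.linalg.norm(f) else f
    return np.round(c,1),np.round((a,b),1),round(float(np.degrees(np.arctan2(L[1],L[0]))),2)
def sel(W,x0,x1,y0,y1,z0,z1):
    return W[(W[...,0]>x0)&(W[...,0]<x1)&(W[...,1]>y0)&(W[...,1]<y1)&(W[...,2]>z0)&(W[...,2]<z1)]
E
python3 - <<'E'
from meas import *
s=monitor.observe()
for n in ['wrist','side','scene']:
    im=np.load(f'{n}0.npy',allow_pickle=True).item()
    W=cloud(im, wristT(im,s) if n=='wrist' else None)
    bgr=im['pixels'].astype(int); brown=(bgr[...,2]-bgr[...,0]>35)
    Wb=W.copy(); Wb[~brown]=np.nan
    print(n)
    for nm,a in dict(blank=(Wb,.45,.54,-.24,-.01,.062,.078),free=(Wb,.46,.54,-.24,-.15,.062,.078),bar=(W,.65,.80,-.12,-.03,.034,.046),tab=(W,.608,.63,-.11,-.07,.07,.095),
      tubeA=(W,.37,.46,.17,.27,.085,.105),tubeB=(W,.46,.54,.17,.27,.085,.101),tubeC=(W,.55,.64,.17,.27,.085,.101),board=(W,.3,.7,.1,.4,.006,.018),legB=(W,.46,.54,.15,.28,.2,.225),legC=(W,.55,.64,.15,.28,.2,.225)).items():
        g=sel(*a)
        if len(g)>5: print(' ',nm,len(g),*rect(g),'zmed',np.round(np.median(g[:,2])*1000,1),'zmax',np.round(g[:,2].max()*1000,1))
E
```

```text
wrist
  blank 2714 [ 496.9 -126.5] [ 28.5 201. ] -82.1 zmed 71.4 zmax 77.9
  free 938 [ 503.9 -188. ] [24.6 77.7] -83.4 zmed 71.4 zmax 73.1
  bar 2926 [720.6 -76.2] [144.6  31.6] 6.52 zmed 41.6 zmax 46.0
  tab 186 [618.1 -87.5] [ 8.1 18.1] -83.25 zmed 87.1 zmax 89.9
  board 1777 [533.3 167.9] [ 66.3 332.8] -13.06 zmed 12.5 zmax 17.7
side
  blank 787 [ 492.1 -129.4] [ 40.4 201.5] -85.45 zmed 67.2 zmax 78.0
  free 335 [ 501.6 -190.5] [23.9 78.9] -83.06 zmed 67.1 zmax 70.2
  bar 625 [719.2 -79.1] [141.6  34.3] 6.46 zmed 37.4 zmax 45.1
  tab 39 [615.4 -91. ] [ 7.7 20.2] -82.14 zmed 82.3 zmax 86.0
  tubeA 87 [410.4 220. ] [34.8 38.3] -87.85 zmed 91.0 zmax 95.5
  tubeB 70 [500.6 218.7] [32.5 36.4] -88.52 zmed 92.6 zmax 100.8
  tubeC 91 [591.3 220.5] [38.3 33.3] 88.25 zmed 92.7 zmax 100.7
  board 1688 [530.3 220.4] [339.5 107. ] 0.71 zmed 8.9 zmax 17.9
  legB 10 [496.5 223.7] [29.  15.1] 46.47 zmed 211.2 zmax 212.6
scene
  blank 482 [ 498.8 -128.4] [ 49.3 202.1] -80.91 zmed 69.6 zmax 77.8
  free 218 [ 505.3 -189.2] [29.  79.5] -82.38 zmed 69.0 zmax 75.7
  bar 490 [721.1 -78.9] [145.1  33.1] 6.11 zmed 40.1 zmax 46.0
  tab 44 [621.1 -91.3] [19.5  9. ] 80.38 zmed 81.1 zmax 90.0
  tubeA 95 [414.4 219.9] [37.4 41.2] -0.02 zmed 91.9 zmax 99.3
  tubeB 80 [511.6 214.6] [48.  28.6] 47.6 zmed 94.1 zmax 100.8
  tubeC 89 [594.6 220.5] [37.7 38.2] -88.21 zmed 93.9 zmax 100.8
  board 899 [530.5 220.6] [336.5 103.6] 0.95 zmed 12.0 zmax 17.8
  legB 81 [505.4 221.6] [29.3 27.7] 7.17 zmed 212.0 zmax 217.1
  legC 84 [596.4 221.7] [26.8 25. ] 88.07 zmed 212.3 zmax 217.6
```

```bash
python3 -m crank '[[0.6,[20,25,-40],[0,0,0]],[0.6,[22.5,25,-48.5],[0,0,0]],[0.6,[0,20,0],[0,0.145,0]],[0.6,[0,0,0],[0,0.145,0]],[0.6,[0,0,0],[0,0.146,0]],[0.6,[0,0,0],[0,0.146,0]],[0.6,[0,0,0],[0,0.146,0]],[0.6,[0,0,0],[0,0.146,0]],[0.6,[0,0,0],[0,0.146,0]],[0.6,[0,0,0],[0,0.146,0]],[0.6,[0,0,0],[0,0.146,0]],[0.6,[0,0,0],[0,0.145,0]],[0.6,[0,0,0],[0,0,0]],[0.6,[0,0,0],[0,0,0]]]'
python3 - <<'E'
from meas import *
s=monitor.observe(); im=get_image('wrist'); cv2.imwrite('pics/w1.png',im['pixels'])
T=wristT(im,s); W=cloud(im,T); print(np.round(s['position'],4),s['q'],s['opening']); print(np.round((T@np.linalg.inv(np.array(im['T_tool_cam'])))[:3,:3],3)); print(np.round(np.array(im['T_tool_cam']),3))
for nm,a in dict(tab=(W,.605,.635,-.11,-.07,.079,.095),bar=(W,.65,.80,-.12,-.03,.034,.046)).items():
    g=sel(*a); print(nm,len(g),*(rect(g) if len(g)>5 else ()))
E
```

```text
clock: 1.55
position: [0.6135, -0.0801, 0.1655]
tcp_rot: [-0.529, 0.529, -0.47, 0.469]
ft_force: [-0.7, 0.8, -0.4]
opening: 0.602
[ 0.6135 -0.0801  0.1655] [-2.54319191e-01  2.70055872e-01  1.42712761e+00  1.51081257e-05
  1.44482614e+00  1.19806830e+00] 0.6020314379549931
[[ 0.118 -0.     0.993]
 [-0.993  0.     0.118]
 [-0.    -1.    -0.   ]]
[[ 1.     0.     0.    -0.001]
 [-0.    -0.308  0.951 -0.144]
 [ 0.    -0.951 -0.308  0.079]
 [ 0.     0.     0.     1.   ]]
tab 297 [618.3 -88.4] [ 8.  17.5] -84.62
bar 5227 [706.5 -78. ] [116.9  30.2] 6.59
```

View pics/w1.png

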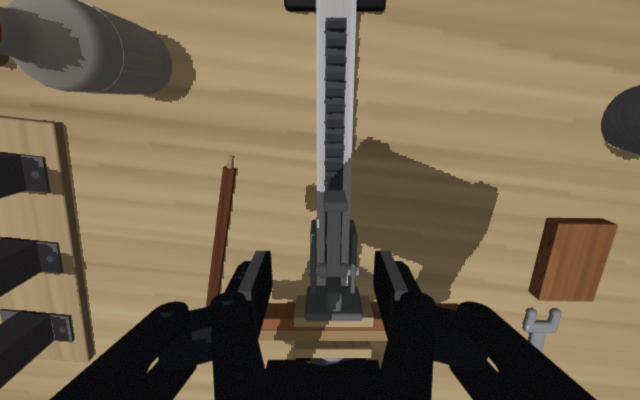

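The wrist view shows the tab (337,200) slightly right of centre between the fingers, with the lever behind it toward the jaw. I'll correct and descend.

```bash
python3 -m crank '[[0.5,[9,20,3],[0,0,0]],[0.5,[0,30,0],[0,0,0]],[0.5,[0,20,0],[0,0,0]],[0.5,[0,0,0],[0,0,0]],[0.5,[0,0,0],[0,0,0]]]'
python3 - <<'E'
from meas import *
s=monitor.observe(); im=get_image('wrist'); cv2.imwrite('pics/w2.png',im['pixels'])
T=wristT(im,s); W=cloud(im,T)
g=sel(W,.60,.640,-.11,-.06,.079,.095); print(np.round(s['position'],4),len(g),*(rect(g) if len(g)>5 else ()))
M=T@np.linalg.inv(np.array(im['T_tool_cam'])); print('tab in tool mm',np.round((np.linalg.inv(M)@np.r_[np.median(g,0),1])[:3]*1000,1) if len(g) else '')
i2=get_image('side'); cv2.imwrite('pics/s2.png',cv2.resize(i2['pixels'][150:330,180:450],None,fx=2.9,fy=2.9))
E
```

```text
clock: 2.1
position: [0.6177, -0.0888, 0.0963]
tcp_rot: [-0.528, 0.528, -0.47, 0.47]
ft_force: [0.3, 0.1, 0.6]
opening: 0.501
[ 0.6177 -0.0888  0.0963] 601 [618.7 -88.3] [ 8.5 17.9] -84.63
tab in tool mm [-0.3  8.8  2.5]
```

View pics/w2.png

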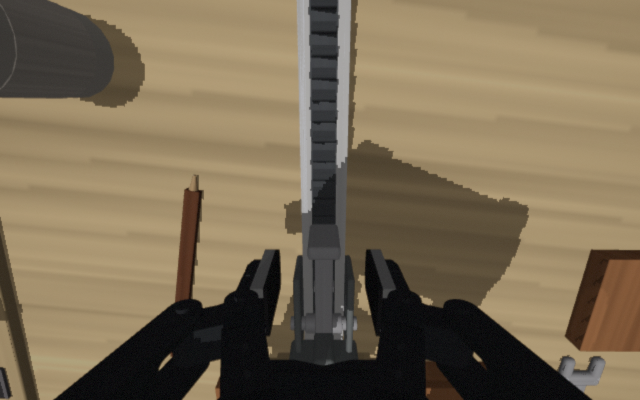

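View pics/s2.png

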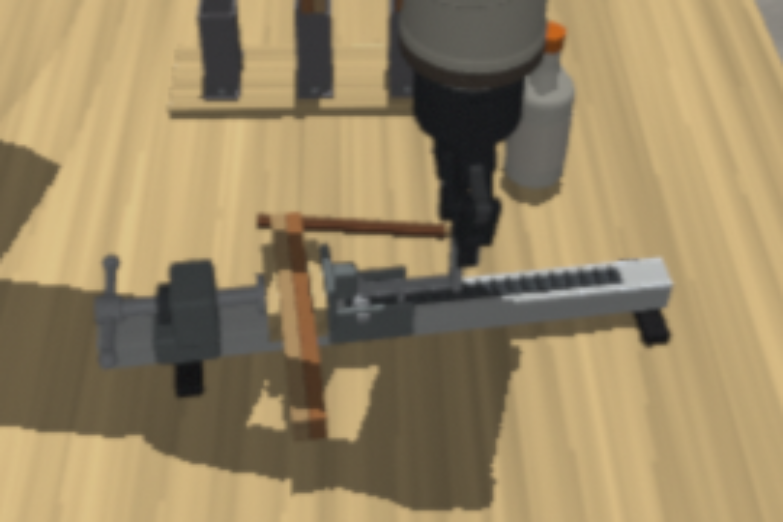

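Tab centred between the fingers (wrist px 323,240), within about 1 mm. Descending and closing.

```bash
python3 -m crank '[[0.5,[0,20,1],[0,0,0]],[0.5,[0,20,0],[0,0,0]],[0.5,[0,0,0],[0,0,0]],[0,[0,0,0],[0,0,0]],[0,[0,0,0],[0,0,0]],[0,[0,0,0],[0,0,0]],[0,[0,0,0],[0,0,0]],[0,[0,0,0],[0,0,0]],[0,[0,0,0],[0,0,0]],[0,[0,0,0],[0,0,0]]]'
python3 - <<'E'
from meas import *
s=monitor.observe(); im=get_image('wrist'); cv2.imwrite('pics/w3.png',im['pixels']); print(s['opening'],s['ft_force'],s['position'])
# per-row hinge-rotation shift: tool frame y down, z away from blank ; hinge relative to TCP
from scipy.spatial.transform import Rotation as Ro
tz=s['position'][2]
h=np.array([0,(tz-.049)*1000,-75.5])
for d in (.1,.14):
  for sg in (1,-1):
    print(d*sg, np.round(h-Ro.from_rotvec([sg*d,0,0]).apply(h),2))
E
```

```text
clock: 3.2
position: [0.6194, -0.089, 0.0572]
tcp_rot: [0.528, -0.527, 0.47, -0.472]
ft_force: [0.9, -1.1, 7.3]
opening: 0.195
0.19519540951742456 [ 0.89530542 -1.11338127  7.28891445] [ 0.61935944 -0.08900822  0.05723806]
0.1 [ 0.  -7.5 -1.2]
-0.1 [0.   7.58 0.45]
0.14 [  0.   -10.45  -1.89]
-0.14 [ 0.   10.62  0.41]
```

View pics/w3.png

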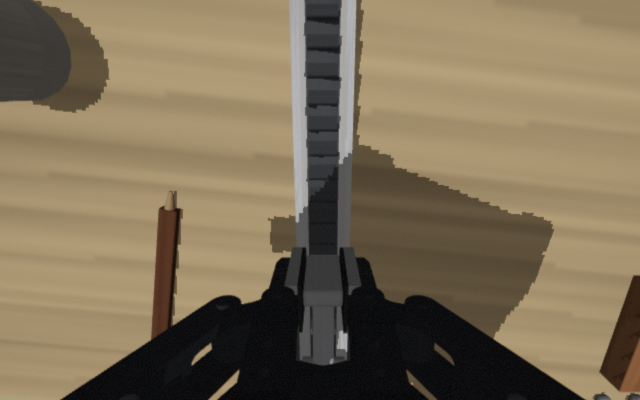

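Gripped, with the tab between the pads (px 322,280). Lifting by rotating about the hinge, 0.4 rad.

```bash
python3 -m crank '[[0,[0,-7.5,-1.2],[0.1,0,0]],[0,[0,-7.5,-1.2],[0.1,0,0]],[0,[0,0,0],[0,0,0]]]'; python3 -m crank '[[0,[0,-7.5,-1.2],[0.1,0,0]],[0,[0,-7.5,-1.2],[0.1,0,0]],[0,[0,0,0],[0,0,0]],[0,[0,0,0],[0,0,0]]]'
python3 - <<'E'
from meas import *
s=monitor.observe(); print(s['opening'],s['ft_force'],s['position'])
for n in ['wrist','side']:
  im=get_image(n); p=im['pixels']; cv2.imwrite(f'pics/{n}4.png',p if n=='wrist' else cv2.resize(p[150:330,180:450],None,fx=2.9,fy=2.9))
E
```

```text
clock: 3.55
position: [0.6168, -0.0895, 0.0736]
tcp_rot: [0.579, -0.47, 0.418, -0.518]
ft_force: [13.7, 1.2, 1.3]
opening: 0.199
clock: 3.95
position: [0.6112, -0.0901, 0.0875]
tcp_rot: [0.623, -0.41, 0.366, -0.557]
ft_force: [13.4, 1.6, 3.0]
opening: 0.196
0.19558112555253276 [13.42491707  1.61953164  2.98204646] [ 0.61122955 -0.09012336  0.08747545]
```

View pics/wrist4.png

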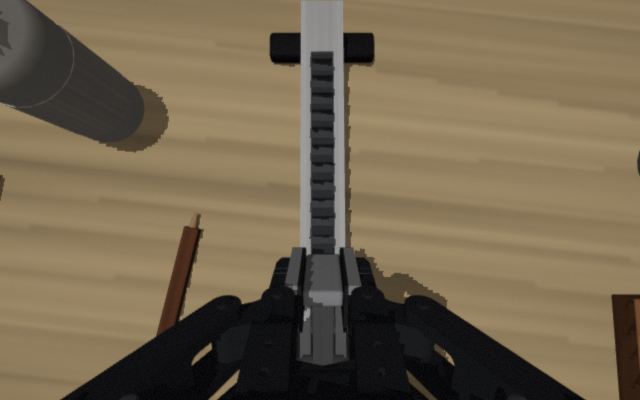

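View pics/side4.png

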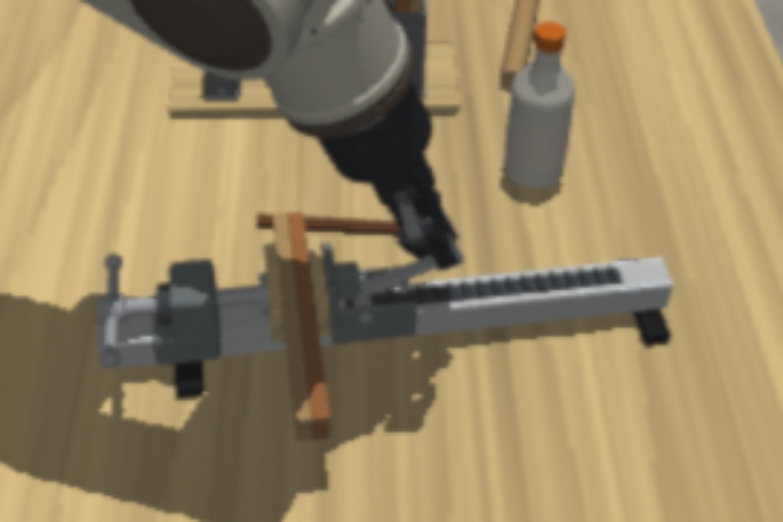

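The lever is visibly raised (side px ~400,275) with the tab in the fingers. Sliding the jaw back about 45 mm.

```bash
python3 -m crank '[[0,[0,2,4.6],[0,0,0]],[0,[0,2,4.6],[0,0,0]],[0,[0,0,0],[0,0,0]]]'; python3 -m crank '[[0,[0,2,4.6],[0,0,0]],[0,[0,1.95,4.6],[0,0,0]],[0,[0,1.95,4.6],[0,0,0]],[0,[0,1.95,4.6],[0,0,0]],[0,[0,1.95,4.6],[0,0,0]],[0,[0,1.95,4.6],[0,0,0]],[0,[0,1.95,4.6],[0,0,0]],[0,[0,0,0],[0,0,0]],[0,[0,0,0],[0,0,0]]]'
python3 - <<'E'
from meas import *
s=monitor.observe(); print(s['opening'],s['ft_force'],s['position'])
for n in ['side']:
  im=get_image(n); p=im['pixels']; cv2.imwrite(f'pics/{n}5.png',cv2.resize(p[150:330,180:450],None,fx=2.9,fy=2.9))
E
```

```text
clock: 4.35
position: [0.6203, -0.0889, 0.0853]
tcp_rot: [0.622, -0.412, 0.367, -0.555]
ft_force: [2.2, -3.2, 6.4]
opening: 0.196
clock: 5.25
position: [0.6549, -0.0849, 0.0854]
tcp_rot: [0.622, -0.412, 0.367, -0.555]
ft_force: [2.2, -3.4, 7.6]
opening: 0.19
0.18957560277493668 [ 2.23272884 -3.35664262  7.58805271] [ 0.65493063 -0.08487386  0.08535677]
```

View pics/side5.png

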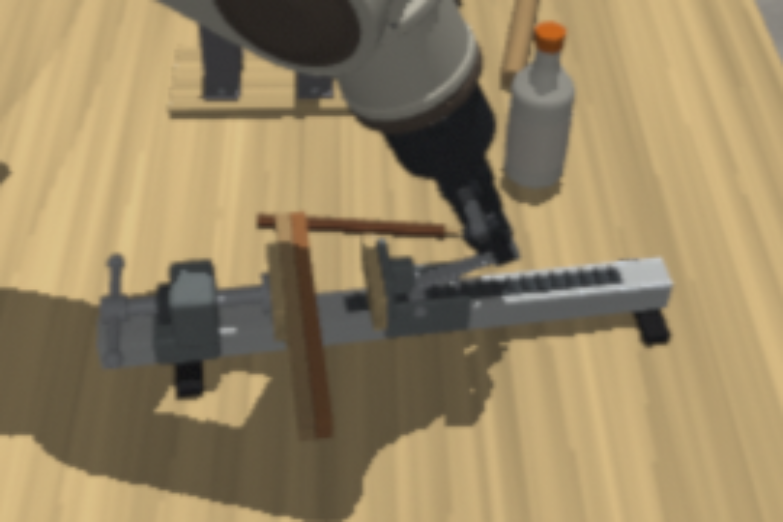

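The jaw slid back and a clear gap opened (side px ~345,290); the blank stayed lying. Lowering the pawl and releasing it.

```bash
python3 -m crank '[[0,[0,7.6,0.45],[-0.1,0,0]],[0,[0,7.6,0.45],[-0.1,0,0]],[0,[0,7.6,0.45],[-0.1,0,0]],[0,[0,0,0],[0,0,0]],[0.5,[0,0,0],[0,0,0]],[0.5,[0,0,0],[0,0,0]],[0.5,[0,0,0],[0,0,0]],[0.5,[0,0,0],[0,0,0]]]'; python3 -m crank '[[0.5,[0,-30,0],[0,0,0]],[0.5,[0,-50,0],[-0.1,0,0]],[0.5,[0,-50,0],[0,0,0]],[0.5,[0,-50,0],[0,0,0]],[0.5,[0,0,0],[0,0,0]],[0.5,[0,0,0],[0,0,0]]]'
python3 - <<'E'
from meas import *
s=monitor.observe(); im=get_image('wrist'); T=wristT(im,s); W=cloud(im,T);print(s['position'],s['q'])
M=T@np.linalg.inv(np.array(im['T_tool_cam']));print(np.round(M[:3,:3],3))
i2=get_image('side'); p=i2['pixels']; cv2.imwrite('pics/s6.png',cv2.resize(p[150:330,180:450],None,fx=2.9,fy=2.9)); cv2.imwrite('pics/w6.png',im['pixels'])
i3=get_image('scene')
for n,i,C in (('w',im,W),('side',i2,cloud(i2)),('scene',i3,cloud(i3))):
    b=i['pixels'].astype(int); C[~(b[...,2]-b[...,0]>35)]=np.nan
    for a in ((.45,.54,-.24,-.01,.062,.078),(.46,.54,-.24,-.15,.062,.078)):
        g=sel(C,*a); print(n,len(g),*(rect(g) if len(g)>5 else ()), np.round(np.median(g[:,2])*1000,1))
E
```

```text
clock: 6.1
position: [0.6619, -0.0836, 0.0632]
tcp_rot: [0.553, -0.5, 0.447, -0.494]
ft_force: [0.6, -0.2, 0.1]
opening: 0.501
clock: 6.7
position: [0.6543, -0.0846, 0.2439]
tcp_rot: [0.528, -0.527, 0.47, -0.471]
ft_force: [0.1, -0.9, -1.0]
opening: 0.499
[ 0.65434878 -0.08459214  0.2439051 ] [-2.45305715e-01  3.24313031e-01  1.19935225e+00  1.57611045e-04
  1.61556228e+00  1.21173222e+00]
[[ 0.114  0.002  0.994]
 [-0.994 -0.     0.114]
 [ 0.001 -1.     0.002]]
w 1333 [ 501.2 -134.6] [ 26.1 182.8] -83.32 71.3
w 134 [ 507.1 -187.3] [25.2 76.9] -82.92 71.4
side 665 [ 484.3 -129.7] [ 51.6 201.6] -83.24 67.0
side 276 [ 505.2 -188.7] [24.  79.5] -83.24 67.0
scene 565 [ 497.1 -127.8] [ 42.1 201.5] -82.41 69.5
scene 216 [ 509.8 -189. ] [32.2 77. ] -86.46 69.3
```

View pics/s6.png

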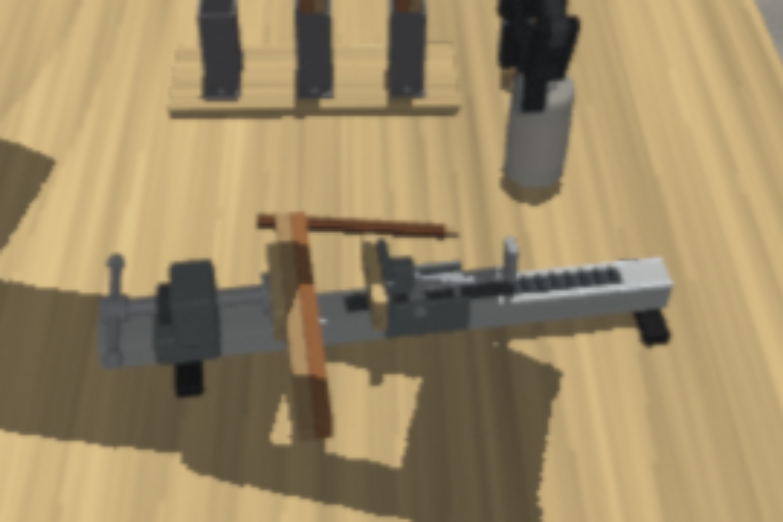

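View pics/w6.png

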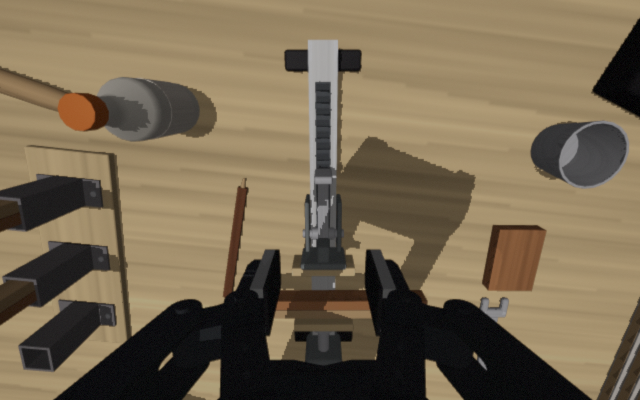

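Jaw is back and the pawl down in the rack. The blank lies free, about 3 mm toward +x of before, with its end at side-crop px (318,430). I'll grip its free right-hand end with the tool tilted 45°, so that it can be turned upright with 45° the other way.

```bash
python3 -m crank '[[0.7,[0,0,0],[0,-0.143,0]],[0.7,[0,0,0],[0,-0.143,0]],[0.7,[0,0,0],[0,-0.143,0]],[0.7,[0,0,0],[0,-0.143,0]],[0.7,[0,0,0],[0,-0.143,0]],[0.7,[0,0,0],[0,-0.143,0]],[0.7,[0,0,0],[0,-0.143,0]],[0.7,[0,0,0],[0,-0.143,0]],[0.7,[0,0,0],[0,-0.143,0]],[0.7,[0,0,0],[0,-0.144,0]],[0.7,[0,0,0],[0,-0.144,0]],[0.7,[0,0,0],[0,0,0]]]'; python3 -m crank '[[0.7,[-32,0,-29],[0,0,0]],[0.7,[-32,0,-29],[0,0,0]],[0.7,[-32,0,-29],[0,0,0]],[0.7,[-32,0,-30],[0,0,0]],[0.7,[-31,0,-30],[0,0,0]],[0.7,[0,0,0],[0.131,0,0]],[0.7,[0,0,0],[0.131,0,0]],[0.7,[0,0,0],[0.131,0,0]],[0.7,[0,0,0],[0.131,0,0]],[0.7,[0,0,0],[0.131,0,0]],[0.7,[0,0,0],[0.13,0,0]],[0.7,[0,0,0],[0,0,0]],[0.7,[0,0,0],[0,0,0]]]'
cat > st.py <<'E'
from meas import *
s=monitor.observe(); im=get_image('wrist'); T=wristT(im,s); M=T@np.linalg.inv(np.array(im['T_tool_cam']))
W=cloud(im,T)
print('pos',np.round(s['position'],4),'q',np.round(s['q'],2),'op',round(s['opening'],3)); print(np.round(M[:3,:3],3))
E
python3 - <<'E'
from st import *
cv2.imwrite('pics/w7.png',im['pixels'])
b=im['pixels'].astype(int); W[~(b[...,2]-b[...,0]>35)]=np.nan
g=sel(W,.46,.54,-.24,-.15,.062,.078); print(len(g),*rect(g),np.median(g[:,2]))
E
```

```text
clock: 8.05
position: [0.6538, -0.0845, 0.2413]
tcp_rot: [0.706, -0.706, -0.042, 0.043]
ft_force: [0.1, 0.4, -0.9]
opening: 0.7
clock: 9.35
position: [0.5136, -0.2496, 0.2415]
tcp_rot: [0.922, -0.383, -0.021, 0.054]
ft_force: [-0.3, 0.5, 0.2]
opening: 0.702
pos [ 0.5136 -0.2496  0.2415] q [-0.83  0.49  1.17  0.5   2.11 -0.82] op 0.702
[[ 0.993 -0.083 -0.079]
 [ 0.115  0.701  0.704]
 [-0.003 -0.708  0.706]]
1493 [ 507.5 -187.3] [24.1 76.5] -84.09 0.07110760545554307
```

View pics/w7.png

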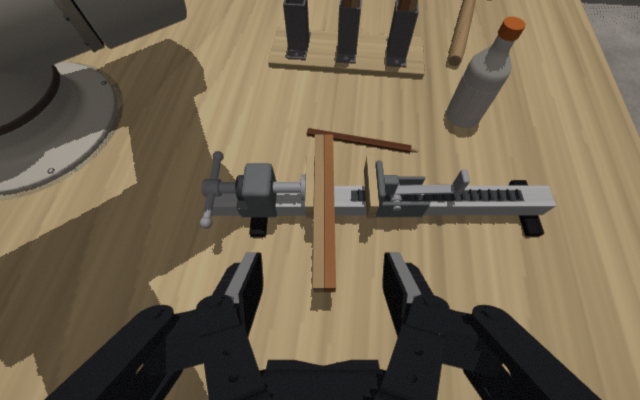

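```bash
python3 -m crank '[[0.6,[0,0,-44],[0,0,0]],[0.6,[1,0,-44],[0,0,0]],[0.6,[0,40,0],[0,0,0]],[0.6,[0,40,0],[0,0,0]],[0.6,[0,50,0],[0,0,0]],[0.6,[0,0,0],[0,0,0]],[0.6,[0,0,0],[0,0,0]]]'
python3 - <<'E'
from st import *
cv2.imwrite('pics/w8.png',im['pixels'])
b=im['pixels'].astype(int); W[~(b[...,2]-b[...,0]>35)]=np.nan
g=sel(W,.46,.54,-.24,-.15,.062,.078); print(len(g),*rect(g),np.median(g[:,2]))
t=(np.linalg.inv(M)@np.c_[g,np.ones(len(g))].T)[:3].T*1000; print('tool-x range',np.percentile(t[:,0],[1,99]))
t=M[:3,:3].T@(np.array([.507,-.191,.058])-s['position'])*1000; print('grasp pt in tool',t)
cv2.imwrite('pics/s8.png',get_image('side')['pixels'])
E
```

```text
clock: 10.1
position: [0.5113, -0.2188, 0.0895]
tcp_rot: [0.922, -0.383, -0.023, 0.055]
ft_force: [-0.3, -0.6, 1.2]
opening: 0.603
pos [ 0.5113 -0.2188  0.0895] q [-0.8   0.56  1.38  0.46  1.84 -0.94] op 0.603
[[ 0.993 -0.084 -0.084]
 [ 0.119  0.7    0.704]
 [-0.    -0.709  0.705]]
4604 [ 507.5 -187.1] [24.1 77.1] -83.32 0.07113906363144176
tool-x range [-11.82378461  11.69686645]
grasp pt in tool [-0.97332346 42.13446    -2.29363538]
```

View pics/w8.png

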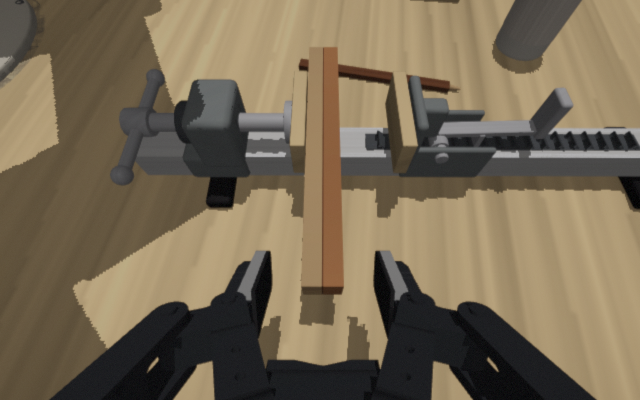

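View pics/s8.png

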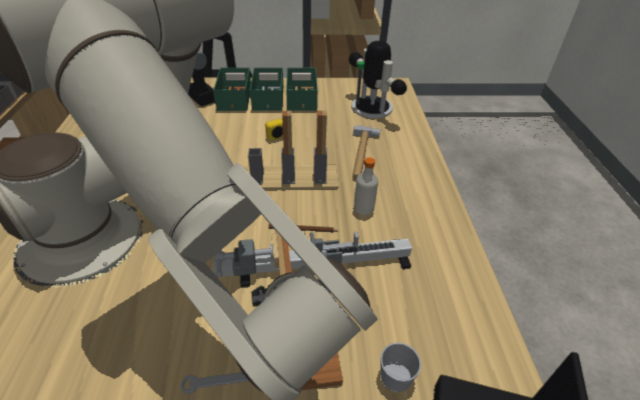

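The blank's end (px 322,270) is centred between the fingers. Going the last 23 mm and closing.

```bash
python3 -m crank '[[0.6,[0,12,-2],[0,0,0]],[0.6,[0,11,0],[0,0,0]],[0.6,[0,0,0],[0,0,0]],[0,[0,0,0],[0,0,0]],[0,[0,0,0],[0,0,0]],[0,[0,0,0],[0,0,0]],[0,[0,0,0],[0,0,0]],[0,[0,0,0],[0,0,0]],[0,[0,0,0],[0,0,0]],[0,[0,0,0],[0,0,0]]]'
python3 - <<'E'
from st import *
cv2.imwrite('pics/w9.png',im['pixels']); print(s['ft_force'])
print('up in tool',M[:3,:3].T@[0,0,1])
E
```

```text
clock: 11.2
position: [0.5094, -0.205, 0.0708]
tcp_rot: [0.922, -0.382, -0.023, 0.054]
ft_force: [1.1, -1.0, 0.7]
opening: 0.235
pos [ 0.5094 -0.205   0.0708] q [-0.79  0.56  1.42  0.46  1.8  -0.95] op 0.235
[[ 0.993 -0.083 -0.083]
 [ 0.118  0.702  0.703]
 [ 0.    -0.707  0.707]]
[ 1.07136406 -0.96975559  0.69694508]
up in tool [ 1.62256798e-05 -7.07452952e-01  7.06760440e-01]
```

View pics/w9.png

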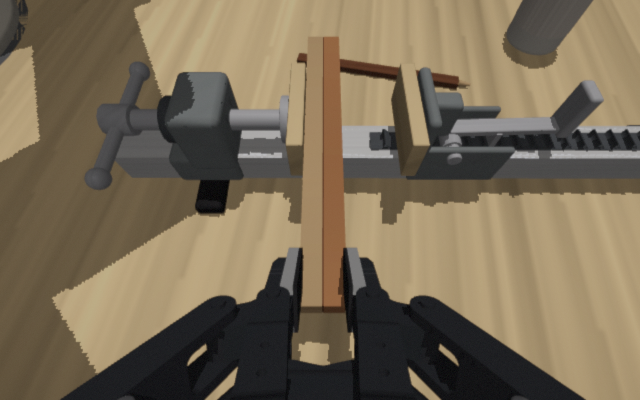

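I had a sign slip: the grasp point lies behind the TCP, so about 37 mm more is needed and only the pad tips are on the blank now. Opening and going deeper.

```bash
python3 -m crank '[[0.6,[0,0,0],[0,0,0]],[0.6,[0,0,0],[0,0,0]],[0.6,[0,0,0],[0,0,0]],[0.6,[0,0,0],[0,0,0]],[0.6,[0,0,0],[0,0,0]],[0.6,[0,12,0],[0,0,0]],[0.6,[0,12,0],[0,0,0]],[0.6,[0,13,0],[0,0,0]],[0.6,[0,0,0],[0,0,0]],[0.6,[0,0,0],[0,0,0]]]'
python3 - <<'E'
from st import *
cv2.imwrite('pics/w10.png',im['pixels']); print(s['ft_force'])
b=im['pixels'].astype(int); W[~(b[...,2]-b[...,0]>35)]=np.nan
g=sel(W,.46,.54,-.24,-.06,.062,.078); print(len(g),*rect(g),np.median(g[:,2]))
print('grasp pt world',M[:3,:3]@[0,-.0187,0]+s['position'])
E
```

```text
clock: 12.25
position: [0.5062, -0.1786, 0.0444]
tcp_rot: [0.922, -0.382, -0.022, 0.055]
ft_force: [-0.2, -0.2, 0.5]
opening: 0.6
pos [ 0.5062 -0.1786  0.0444] q [-0.76  0.56  1.49  0.47  1.73 -0.96] op 0.6
[[ 0.993 -0.084 -0.083]
 [ 0.118  0.702  0.702]
 [-0.    -0.707  0.707]]
[-0.21323423 -0.21326547  0.45506454]
15579 [ 506.1 -147.5] [174.1  68.5] 86.08 0.07113478866515033
grasp pt world [ 0.50776141 -0.19175626  0.05763602]
```

View pics/w10.png

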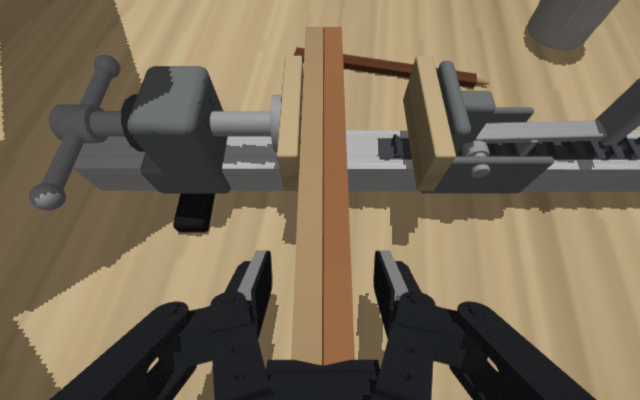

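Grasp point now at the planned spot, with the blank between the pads. Closing and lifting straight up.

```bash
python3 -m crank '[[0,[0,0,0],[0,0,0]],[0,[0,0,0],[0,0,0]],[0,[0,0,0],[0,0,0]],[0,[0,0,0],[0,0,0]],[0,[0,0,0],[0,0,0]],[0,[0,0,0],[0,0,0]],[0,[0,0,0],[0,0,0]],[0,[0,0,0],[0,0,0]],[0,[0,-7,7],[0,0,0]],[0,[0,-7,7],[0,0,0]],[0,[0,0,0],[0,0,0]]]'; python3 -m crank '[[0,[0,-14,14],[0,0,0]],[0,[0,-21,21],[0,0,0]],[0,[0,-28,28],[0,0,0]],[0,[0,-28,28],[0,0,0]],[0,[0,-28,28],[0,0,0]],[0,[0,-28,28],[0,0,0]],[0,[0,-28,28],[0,0,0]],[0,[0,-28,28],[0,0,0]],[0,[0,0,0],[0,0,0]],[0,[0,0,0],[0,0,0]]]'
python3 - <<'E'
from st import *
cv2.imwrite('pics/w11.png',im['pixels']); print(s['ft_force'])
cv2.imwrite('pics/s11.png',get_image('side')['pixels'])
E
```

```text
clock: 13.4
position: [0.5065, -0.1791, 0.0657]
tcp_rot: [0.922, -0.383, -0.023, 0.055]
ft_force: [0.1, 0.1, 0.2]
opening: 0.273
clock: 14.4
position: [0.5062, -0.1789, 0.3515]
tcp_rot: [0.922, -0.383, -0.023, 0.054]
ft_force: [-0.2, -0.2, -1.7]
opening: 0.271
pos [ 0.5062 -0.1789  0.3515] q [-0.76  0.34  1.15  0.6   2.21 -0.66] op 0.271
[[ 0.993 -0.083 -0.084]
 [ 0.118  0.701  0.703]
 [ 0.    -0.708  0.706]]
[-0.18550681 -0.21326228 -1.67003027]
```

View pics/w11.png

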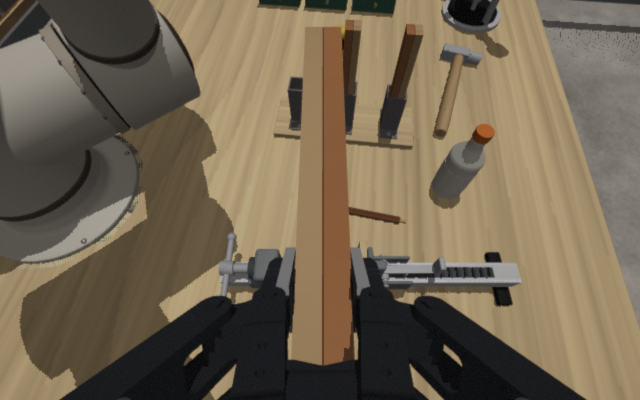

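View pics/s11.png

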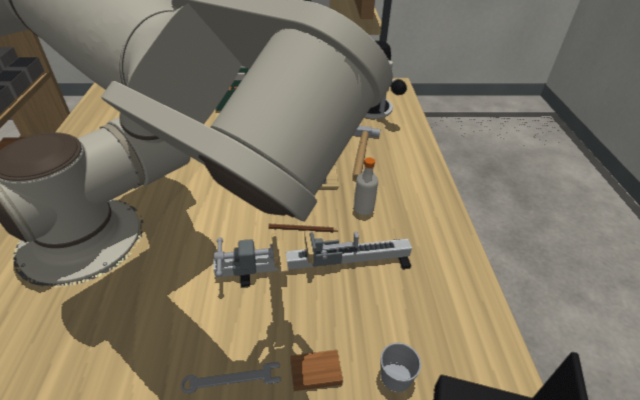

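The blank is held firmly and clear of the clamp (wrist px 325,30–360). Measuring its axis in the tool frame before turning it upright.

```bash
cat > ax.py <<'E'
from st import *
def blank_axis():
    b=im['pixels'].astype(int)
    C=cloud(im,np.array(im['T_tool_cam']))*1000
    m=(b[...,2]-b[...,0]>25)&(abs(C[...,0])<20)&(C[...,1]>-90)&(C[...,1]<190)&(C[...,2]<200)
    out=[]
    # fit top-right edge faces: RANSAC-free plane split by column via normal; use PCA line of silhouette strip mean
    P=C[m]; 
    # keep points within 40mm of rough axis dir (0,.707,.707) through grasp point
    a=np.array([0,.707,.707]); g=np.array([0,-18.7,0])
    for _ in range(5):
        d=P-g; t=d@a; perp=d-np.outer(t,a); k=(np.linalg.norm(perp,axis=1)<25)&(t>15)&(t<175)
        Q=P[k]; tt=t[k]; 
        # per-bin mean -> line fit
        bins=np.arange(15,175,10); pts=np.array([Q[(tt>=x)&(tt<x+10)].mean(0) for x in bins if ((tt>=x)&(tt<x+10)).sum()>10])
        v=np.linalg.svd(pts-pts.mean(0))[2][0]; v*=np.sign(v@a); a=v
    return a,P,Q
E
python3 - <<'E'
from ax import *
a,P,Q=blank_axis(); print(len(Q),np.round(a,4),'deg from tool y toward z',np.degrees(np.arctan2(a[2],a[1])),'x lean',np.degrees(np.arcsin(a[0])))
print('world axis',M[:3,:3]@a)
# end extents along axis
d=(P-np.array([0,-18.7,0])); t=d@a; k=np.linalg.norm(d-np.outer(t,a),axis=1)<22; print('t range',np.percentile(t[k],[.5,99.5]))
E
```

```text
pos [ 0.5061 -0.1788  0.3502] q [-0.76  0.35  1.15  0.6   2.21 -0.66] op 0.276
[[ 0.993 -0.084 -0.082]
 [ 0.118  0.703  0.702]
 [-0.002 -0.706  0.708]]
9901 [0.0015 0.7073 0.7069] deg from tool y toward z 44.98435150790953 x lean 0.08720857999043673
world axis [-1.16167043e-01  9.93229405e-01  7.52499331e-04]
t range [-30.34037571 165.1068275 ]
```

```bash
python3 -m crank '[[0,[0,0,0],[-0.131,0,0]],[0,[0,0,0],[-0.131,0,0]],[0,[0,0,0],[-0.131,0,0]],[0,[0,0,0],[-0.131,0,0]],[0,[0,0,0],[-0.131,0,0]],[0,[0,0,0],[-0.131,0,0]],[0,[0,0,0],[0,0,0]],[0,[0,0,0],[0,0,0]]]'; python3 -m crank '[[0,[0,0,0],[-0.131,0,0]],[0,[0,0,0],[-0.131,0,0]],[0,[0,0,0],[-0.131,0,0]],[0,[0,0,0],[-0.131,0,0]],[0,[0,0,0],[-0.131,0,0]],[0,[0,0,0],[-0.131,0,0]],[0,[0,0,0],[0.0,0.074,0.074]],[0,[0,0,0],[0,0,0]],[0,[0,0,0],[0,0,0]]]'
python3 - <<'E'
from ax import *
a,P,Q=blank_axis(); print(len(Q),np.round(a,4),'world axis',np.round(M[:3,:3]@a,4))
gp=s['position']+M[:3,:3]@[0,-.0187,0]; print('grasp',gp)
d=np.array([.411,.220,.300])-gp; print('tool shift to above tube',np.round(M[:3,:3].T@d*1000,1)); print('down in tool',np.round(M[:3,:3].T@[0,0,-1],3))
cv2.imwrite('pics/w12.png',im['pixels']);cv2.imwrite('pics/s12.png',get_image('scene')['pixels'])
E
```

```text
clock: 15.35
position: [0.5061, -0.178, 0.3508]
tcp_rot: [0.707, -0.705, -0.042, 0.043]
ft_force: [-0.1, -0.2, -1.6]
opening: 0.273
clock: 16.25
position: [0.5066, -0.1795, 0.3504]
tcp_rot: [-0.383, 0.924, 0.006, -0.004]
ft_force: [0.0, -0.2, -1.5]
opening: 0.268
pos [ 0.5066 -0.1795  0.3504] q [-0.06 -0.    1.55 -0.78  1.54 -0.07] op 0.268
[[ 1.     0.008 -0.012]
 [ 0.014 -0.707  0.707]
 [-0.002 -0.707 -0.707]]
9632 [0.0014 0.7066 0.7076] world axis [-0.0011  0.0012 -1.    ]
grasp [ 0.50647919 -0.16632688  0.36360384]
tool shift to above tube [ -89.9 -228.8  319.3]
down in tool [0.002 0.707 0.707]
```

View pics/s12.png

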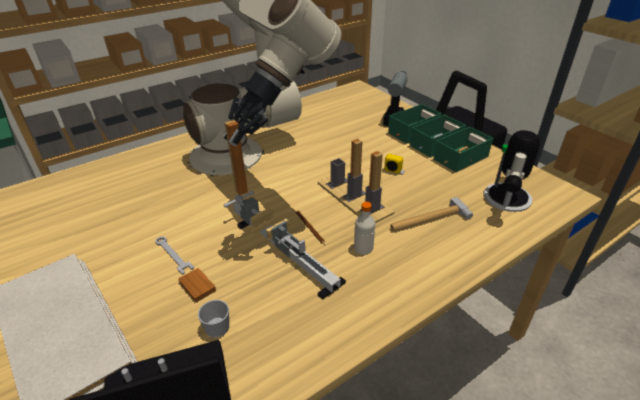

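View pics/w12.png

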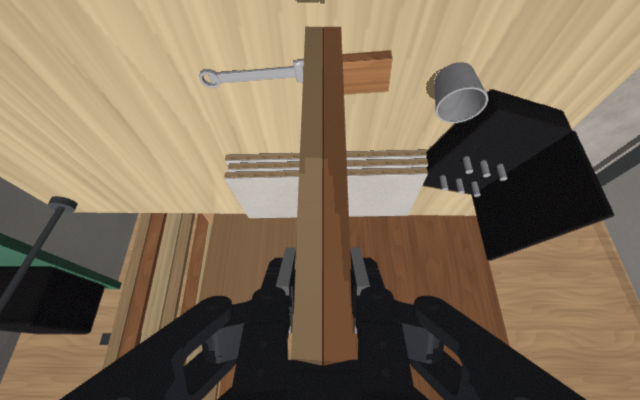

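Upright: the world axis is within 0.1° of vertical. Carrying it at this height to above the empty tube.

```bash
python3 -m crank '[[0,[-20,-15,15],[0,0,0]],[0,[-20,-25,25],[0,0,0]],[0,[-20,-25,25],[0,0,0]],[0,[-20,-25,25],[0,0,0]],[0,[-10,-30,30],[0,0,0]],[0,[0,-30,30],[0,0,0]],[0,[0,-30,30],[0,0,0]],[0,[0,-30,30],[0,0,0]],[0,[0,-25,25],[0,0,0]],[0,[0,-24,24],[0,0,0]],[0,[0,-15,15],[0,0,0]],[0,[0,0,0],[0,0,0]],[0,[0,0,0],[0,0,0]]]'
python3 - <<'E'
from ax import *
a,P,Q=blank_axis(); print(len(Q),np.round(a,4),'world axis',np.round(M[:3,:3]@a,4))
gp=s['position']+M[:3,:3]@[0,-.0187,0]; print('grasp',gp)
cv2.imwrite('pics/w13.png',im['pixels'])
for n in ('scene','side'):
    i=get_image(n); np.save(n+'13.npy',i,allow_pickle=True); p=i['pixels']
    cv2.imwrite(f'pics/{n}13.png',cv2.resize(p[60:240,260:480] if n=='scene' else p[60:240,180:400],None,fx=3,fy=3))
E
```

```text
clock: 17.65
position: [0.4114, 0.2071, 0.3508]
tcp_rot: [-0.382, 0.924, 0.006, -0.003]
ft_force: [0.9, -0.4, -2.0]
opening: 0.268
pos [0.4114 0.2071 0.3508] q [ 0.69  0.19  1.34 -0.68  2.06  0.49] op 0.268
[[ 1.     0.01  -0.01 ]
 [ 0.014 -0.708  0.707]
 [-0.    -0.707 -0.708]]
9621 [0.0013 0.7066 0.7077] world axis [ 9.e-04  1.e-04 -1.e+00]
grasp [0.41118141 0.22032432 0.36403892]
```

View pics/scene13.png

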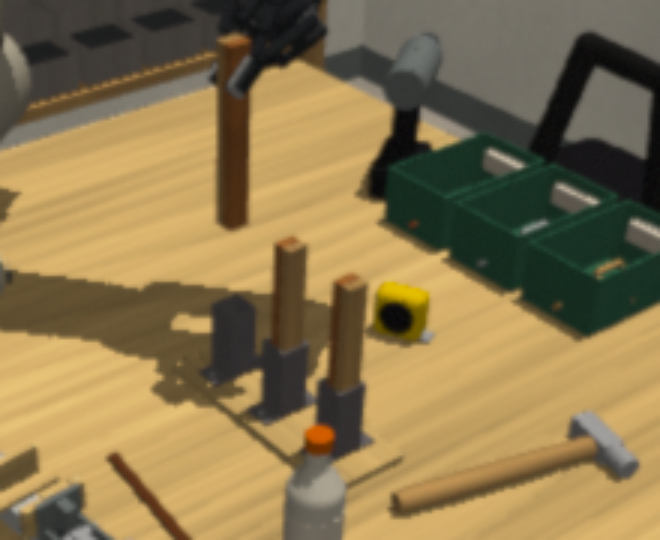

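View pics/side13.png

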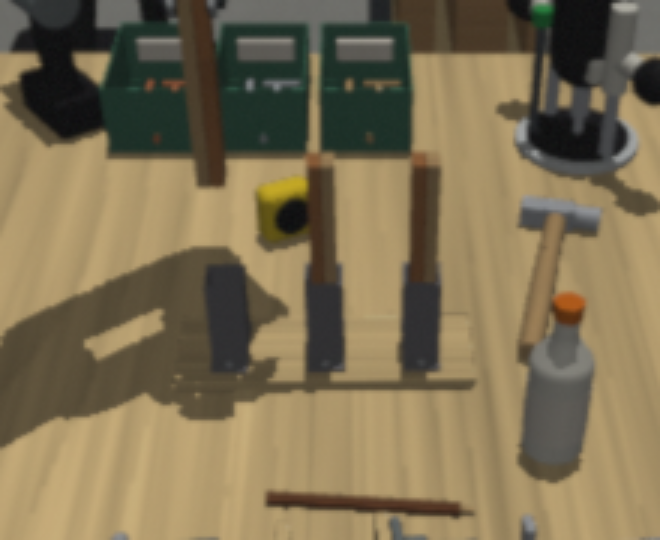

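View pics/w13.png

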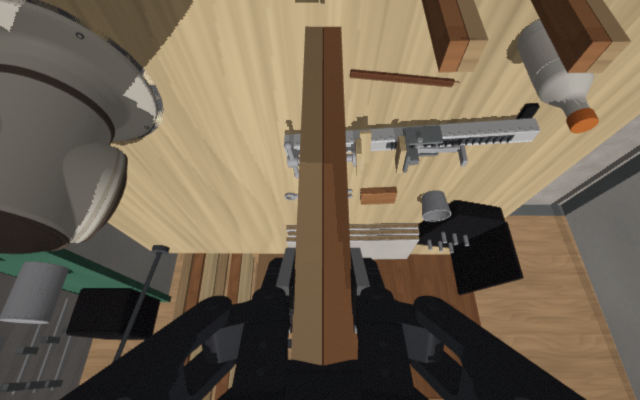

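```bash
python3 -m crank '[[0,[0,14,14],[0,0,0]],[0,[0,14,14],[0,0,0]],[0,[0,14,14],[0,0,0]],[0,[0,0,0],[0,0,0]],[0,[0,0,0],[0,0,0]]]'
cat > rel.py <<'E'
from st import *
gp=s['position']+M[:3,:3]@[0,-.0187,0]; print('grasp',np.round(gp,4))
zb=gp[2]-.165
def run(tag):
  for n in ('side','scene'):
    i=get_image(n); C=cloud(i); b=i['pixels'].astype(int)
    cv2.imwrite(f'pics/{n}{tag}.png',cv2.resize(i['pixels'][60:240,260:480] if n=='scene' else i['pixels'][60:240,180:400],None,fx=3,fy=3))
    out={}
    for nm,z0,z1,y in (('blank',max(zb+.012,.108),max(zb+.09,.15),.22),('tube',.03,.09,.22)):
        g=sel(C,.38,.445,.185,.245,z0,z1)
        if nm=='blank':
            br=(b[...,2]-b[...,0]>15); Cb=C.copy(); Cb[~br]=np.nan; g=sel(Cb,.38,.445,.185,.25,z0,z1)
        (c,(w,h),ang)=cv2.minAreaRect((g[:,:2]*1000).astype(np.float32))
        p=np.percentile(g[:,:2]*1000,[2,50,98],axis=0)
        out[nm]=p; print(n,nm,len(g),np.round(p,1).tolist(),np.round(c,1),np.round((w,h),1),round(ang,1))
E
python3 - <<'E'
from rel import *
run('14')
E
```

```text
clock: 18.3
position: [0.4112, 0.2068, 0.2923]
tcp_rot: [-0.382, 0.924, 0.006, -0.002]
ft_force: [0.6, 0.8, -0.8]
opening: 0.271
pos [0.4112 0.2068 0.2923] q [ 0.69  0.21  1.44 -0.64  1.97  0.57] op 0.271
[[ 1.     0.009 -0.009]
 [ 0.013 -0.708  0.706]
 [ 0.    -0.706 -0.708]]
grasp [0.411  0.22   0.3055]
side blank 277 [[397.6, 203.2], [410.2, 207.4], [421.1, 227.9]] [409.3 216.6] [24.  29.8] 1.0
side tube 304 [[394.2, 200.2], [411.8, 204.8], [428.4, 238.5]] [412.2 219.2] [41.3 34.4] 85.5
scene blank 236 [[400.9, 204.8], [421.8, 211.1], [427.2, 231.4]] [418.8 213. ] [33.2 28. ] 44.6
scene tube 247 [[396.7, 200.3], [428.1, 210.3], [434.8, 237.5]] [415.2 219. ] [40.2 44.3] 89.2
```

```bash
python3 -c "
import cv2,numpy as np
a=cv2.imread('pics/scene14.png');b=cv2.imread('pics/side14.png');cv2.imwrite('pics/both14.png',np.hstack([a[:,:400],b[:,:400]]))"
```

```text
(no output)
```

View pics/both14.png

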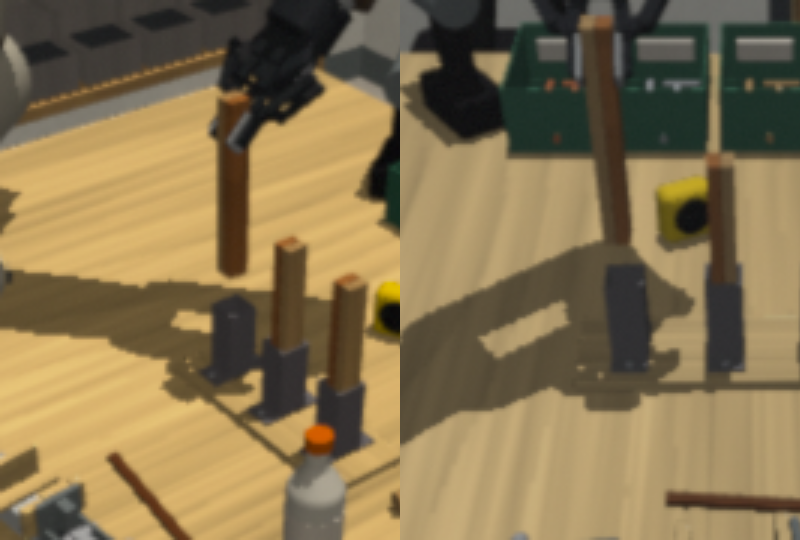

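In the side view the blank seems to lean relative to the tube (top px 597,20 → bottom 625,240). I'll check that with the cloud per height slice, and get the face planes.

```bash
cat > faces.py <<'E'
from rel import *
def faces(n,tag=None):
    i=get_image(n); C=cloud(i); b=i['pixels'].astype(int); br=(b[...,2]-b[...,0]>15)
    f,cx,cy=K(i)
    Cb=C.copy(); Cb[~br]=np.nan
    for z0 in np.arange(.1,.33,.02):
        g=sel(Cb,.37,.45,.18,.26,z0,z0+.02)*1000
        if len(g)<8: continue
        p=np.percentile(g[:,:2],[3,97],axis=0); print(n,'z',round(z0+.01,3),len(g),'x',np.round(p[:,0],1),'y',np.round(p[:,1],1))
    R=np.array(i['R']); print('cam pos',np.round(-R.T@np.array(i['t']),3))
E
python3 - <<'E'
from faces import *
faces('side'); faces('scene')
a=np.load('side0.npy',allow_pickle=True).item(); C=cloud(a)
for z0 in np.arange(.02,.22,.02):
    for nm,x0,x1 in (('A',.38,.44),('B',.47,.53),('C',.56,.62)):
        g=sel(C,x0,x1,.18,.26,z0,z0+.02)*1000
        if len(g)>8: p=np.percentile(g[:,:2],[3,97],axis=0); print(nm,round(z0+.01,2),len(g),np.round(p[:,0],1),np.round(p[:,1],1))
E
```

```text
pos [0.4113 0.2072 0.2925] q [ 0.69  0.21  1.44 -0.64  1.97  0.57] op 0.272
[[ 1.     0.01  -0.008]
 [ 0.013 -0.707  0.707]
 [ 0.001 -0.707 -0.707]]
grasp [0.4111 0.2205 0.3058]
side z 0.13 17 x [398.3 420.7] y [204.9 213.5]
side z 0.15 66 x [398.3 421.1] y [205.  226.4]
side z 0.17 68 x [397.7 420.9] y [205.  212.5]
side z 0.19 68 x [397.7 421. ] y [205.3 224.3]
side z 0.21 80 x [398.7 421. ] y [204.8 223.1]
side z 0.23 72 x [398.4 420.9] y [204.9 216.9]
side z 0.25 77 x [398.5 420.7] y [204.9 224.2]
side z 0.27 83 x [398.4 420.9] y [205.1 221.5]
side z 0.29 77 x [392.3 420.5] y [203.5 211.2]
side z 0.31 81 x [399. 421.] y [205.  210.5]
side z 0.33 119 x [397.7 420.7] y [204.6 230.5]
cam pos [ 0.538 -0.717  0.761]
scene z 0.15 52 x [403.  426.6] y [205.3 227.5]
scene z 0.17 58 x [401.6 428. ] y [204.6 229.3]
scene z 0.19 64 x [400.9 426.8] y [205.5 231.7]
scene z 0.21 61 x [401.3 426.3] y [205.2 232.5]
scene z 0.23 65 x [401.3 426.1] y [204.4 229.8]
scene z 0.25 59 x [402.2 426.1] y [205.1 231. ]
scene z 0.27 68 x [401.9 426.6] y [205.6 229. ]
scene z 0.29 45 x [394.4 431.3] y [200.
[... 196 characters left out ...]
9] [201.  208.2]
C 0.03 76 [573.1 606.1] [201.4 236.2]
A 0.05 78 [394.8 428.2] [200.9 221.9]
B 0.05 71 [485.7 516.4] [200.3 207.1]
C 0.05 70 [574.7 607.9] [201.9 208.7]
A 0.07 110 [394.4 428.3] [201. 238.]
B 0.07 76 [483.9 516.8] [200.9 208.2]
C 0.07 78 [574.5 607.7] [202.  208.4]
A 0.09 131 [394.3 428. ] [201.1 238.7]
B 0.09 91 [484.3 517. ] [200.8 236.2]
C 0.09 108 [574.3 607.3] [202.2 238.3]
B 0.11 49 [490.5 509.3] [207.6 215.3]
C 0.11 59 [579.8 603.9] [208.2 220.2]
B 0.13 32 [491.3 507.3] [208.  213.4]
C 0.13 61 [579.6 603.5] [208.7 226.9]
C 0.15 50 [580.5 602.9] [208.5 222.1]
B 0.17 21 [505.7 513.7] [208.8 214.4]
B 0.19 9 [491.2 511.5] [209.9 213.3]
B 0.21 10 [491.5 507.1] [208.6 230.4]
```

The blank is vertical: the slices agree with height, so the lean was perspective. Relative to the tube it needs about +1.5 mm in x and +1.2 mm in y. Correcting and entering slowly.

```bash
python3 -m crank '[[0,[1.5,-0.85,0.85],[0,0,0]],[0,[0,10,10],[0,0,0]],[0,[0,10,10],[0,0,0]],[0,[0,3.5,3.5],[0,0,0]],[0,[0,0,0],[0,0,0]]]'; python3 -m crank '[[0,[0,3.5,3.5],[0,0,0]],[0,[0,3.5,3.5],[0,0,0]],[0,[0,3.5,3.5],[0,0,0]],[0,[0,3.5,3.5],[0,0,0]],[0,[0,0,0],[0,0,0]]]'
python3 - <<'E'
from faces import *
print(s['ft_force'],s['wrist_torque']); run('15')
E
```

```text
clock: 19.1
position: [0.4123, 0.2082, 0.257]
tcp_rot: [-0.381, 0.924, 0.006, -0.003]
ft_force: [-0.8, 0.1, -0.7]
opening: 0.276
clock: 19.6
position: [0.4124, 0.2083, 0.2377]
tcp_rot: [-0.382, 0.924, 0.006, -0.003]
ft_force: [-0.3, 0.2, -0.4]
opening: 0.274
pos [0.4124 0.2083 0.2377] q [ 0.69  0.24  1.51 -0.62  1.89  0.63] op 0.274
[[ 1.     0.009 -0.01 ]
 [ 0.013 -0.709  0.706]
 [-0.001 -0.706 -0.709]]
grasp [0.4123 0.2216 0.2509]
[-0.32889229  0.17626094 -0.4340807 ] [ 0.52535298 -0.03023462 -0.06501011]
side blank 225 [[398.4, 205.4], [411.1, 209.0], [422.2, 227.3]] [415.4 214.3] [34.4 20.1] 41.7
side tube 253 [[394.3, 200.3], [413.1, 204.0], [428.4, 236.9]] [419.2 212.8] [49.1 27.4] 48.4
scene blank 198 [[400.7, 205.5], [423.0, 211.2], [428.0, 232.1]] [419.  214.8] [33.5 25. ] 48.7
scene tube 219 [[396.3, 200.9], [429.2, 206.8], [434.5, 236.4]] [422.  211.5] [49.3 32.9] 43.3
```

```bash
python3 -c "
import cv2,numpy as np
a=cv2.imread('pics/scene15.png');b=cv2.imread('pics/side15.png');cv2.imwrite('pics/both15.png',np.hstack([a[:,:400],b[:,:400]]))"
```

```text
(no output)
```

View pics/both15.png

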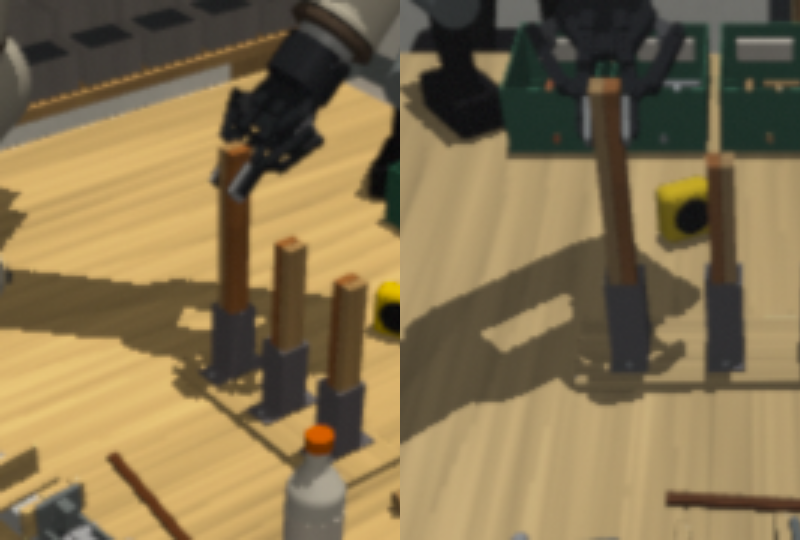

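It is inside the mouth with no contact force. Continuing down.

```bash
python3 -m crank '[[0,[0,4.5,4.5],[0,0,0]],[0,[0,4.5,4.5],[0,0,0]],[0,[0,4.5,4.5],[0,0,0]],[0,[0,0,0],[0,0,0]]]'; python3 -m crank '[[0,[0,4.5,4.5],[0,0,0]],[0,[0,4.5,4.5],[0,0,0]],[0,[0,4.5,4.5],[0,0,0]],[0,[0,4.5,4.5],[0,0,0]],[0,[0,4.5,4.5],[0,0,0]],[0,[0,0,0],[0,0,0]]]'
```

```text
clock: 20.15
position: [0.4123, 0.2082, 0.2182]
tcp_rot: [-0.382, 0.924, 0.006, -0.003]
ft_force: [-0.1, 0.3, -2.2]
opening: 0.273
clock: 20.75
position: [0.4124, 0.2082, 0.1866]
tcp_rot: [-0.382, 0.924, 0.006, -0.003]
ft_force: [-0.2, -0.7, -1.3]
opening: 0.271
```

```bash
python3 -m crank '[[0,[0,4.5,4.5],[0,0,0]],[0,[0,4.5,4.5],[0,0,0]],[0,[0,1.4,1.4],[0,0,0]],[0,[0,1.4,1.4],[0,0,0]],[0,[0,0,0],[0,0,0]]]'; python3 -m crank '[[0,[0,0.7,0.7],[0,0,0]],[0,[0,0,0],[0,0,0]]]';python3 -m crank '[[0,[0,0.7,0.7],[0,0,0]],[0,[0,0,0],[0,0,0]]]'
```

```text
clock: 21.25
position: [0.4126, 0.2083, 0.1706]
tcp_rot: [-0.382, 0.924, 0.006, -0.003]
ft_force: [-0.9, 0.6, -1.3]
opening: 0.271
clock: 21.45
position: [0.4126, 0.2083, 0.1698]
tcp_rot: [-0.382, 0.924, 0.006, -0.002]
ft_force: [0.7, -0.7, -1.2]
opening: 0.275
clock: 21.65
position: [0.4126, 0.2083, 0.1687]
tcp_rot: [-0.382, 0.924, 0.006, -0.003]
ft_force: [-0.3, 0.3, -1.0]
opening: 0.271
```

```bash
python3 -m crank '[[0,[0,0.7,0.7],[0,0,0]],[0,[0,0,0],[0,0,0]]]';python3 -m crank '[[0,[0,0.7,0.7],[0,0,0]],[0,[0,0,0],[0,0,0]]]'
```

```text
clock: 21.85
position: [0.4127, 0.2083, 0.1684]
tcp_rot: [-0.382, 0.924, 0.006, -0.002]
ft_force: [-1.2, 1.5, 6.3]
opening: 0.274
clock: 22.05
position: [0.4128, 0.2082, 0.1684]
tcp_rot: [-0.382, 0.924, 0.006, -0.002]
ft_force: [-3.3, 1.0, 17.1]
opening: 0.274
```

Floor contact (17 N up). Relieving 1 mm, opening, and backing out along the tool axis.

```bash
python3 -m crank '[[0,[0,-0.9,-0.9],[0,0,0]],[0.5,[0,0,0],[0,0,0]],[0.5,[0,0,0],[0,0,0]],[0.5,[0,0,0],[0,0,0]],[0.5,[0,0,0],[0,0,0]],[0.5,[0,0,0],[0,0,0]],[0.5,[0,-10,0],[0,0,0]],[0.5,[0,-20,0],[0,0,0]],[0.5,[0,-30,0],[0,0,0]],[0.5,[0,-40,0],[0,0,0]],[0.5,[0,-40,0],[0,0,0]],[0.5,[0,0,0],[0,0,0]],[0.5,[0,0,0],[0,0,0]]]'
python3 - <<'E'
from rel import *
run('16')
a=get_image('side'); C=cloud(a); b=get_image('scene'); D=cloud(b)
for nm,x0,x1 in (('A',.385,.44),('B',.475,.53),('C',.565,.62)):
  for n,c in (('side',C),('scene',D)):
    g=sel(c,x0,x1,.19,.25,.203,.23)*1000
    print(nm,n,len(g),'top',np.round(np.percentile(g[:,2],[90,99]),1),'xy',np.round(np.median(g[:,:2],axis=0),1)) if len(g)>3 else 0
cv2.imwrite('pics/side16f.png',a['pixels'])
E
python3 -c "
import cv2,numpy as np
a=cv2.imread('pics/scene16.png');b=cv2.imread('pics/side16.png');cv2.imwrite('pics/both16.png',np.hstack([a[:,:400],b[:,:400]]))"
```

```text
clock: 23.35
position: [0.4112, 0.3082, 0.2671]
tcp_rot: [-0.382, 0.924, 0.007, -0.002]
ft_force: [0.1, -0.5, -1.2]
opening: 0.5
pos [0.4112 0.3082 0.2671] q [ 0.81  0.38  1.27 -0.59  2.03  0.67] op 0.5
[[ 1.     0.01  -0.01 ]
 [ 0.014 -0.708  0.706]
 [ 0.    -0.706 -0.708]]
grasp [0.411  0.3214 0.2803]
side blank 266 [[399.2, 205.2], [411.9, 209.1], [422.6, 225.2]] [416.1 214.5] [35.6 20.2] 44.1
side tube 247 [[394.1, 200.5], [413.4, 204.0], [428.4, 236.0]] [410.9 219.6] [35.4 39. ] 0.6
scene blank 213 [[404.7, 206.5], [423.3, 212.9], [428.6, 230.8]] [420.  216.8] [29.6 20.5] 54.3
scene tube 229 [[396.0, 200.8], [428.8, 207.5], [434.9, 237.9]] [421.8 211.4] [49.9 33.8] 42.1
A side 79 top [212.6 214. ] xy [411.3 213.8]
A scene 60 top [216.3 217.6] xy [418.9 217.6]
B side 69 top [212.5 213.5] xy [501.8 214.4]
B scene 67 top [215.8 217.7] xy [508.4 218.6]
C side 75 top [212.6 213.2] xy [591.3 216.3]
C scene 76 top [215.8 217.4] xy [598.8 218.5]
```

View pics/both16.png

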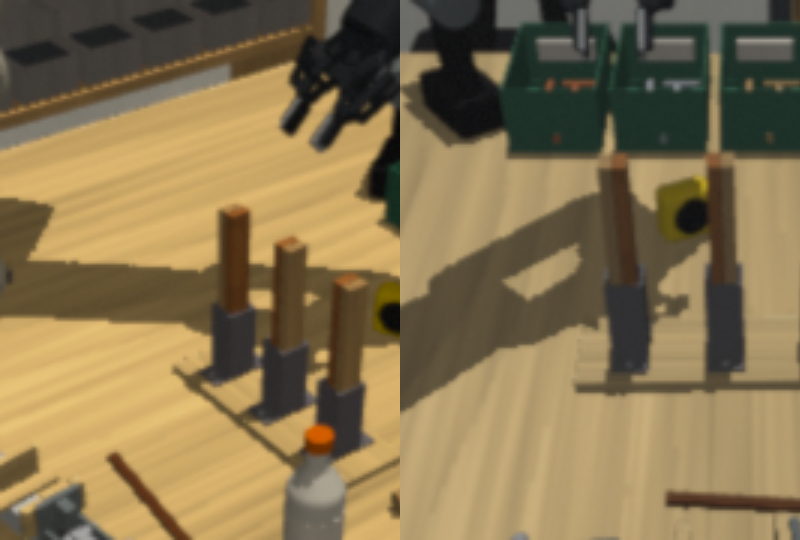

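View pics/side16f.png

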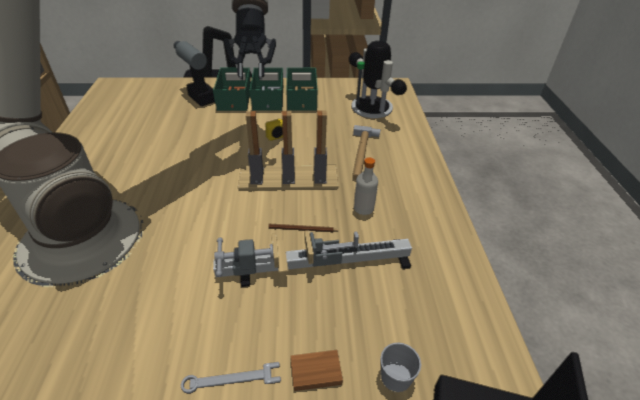

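The blank's top is at the same height as the other two in both views. The bystanders are at the same pixels as at the start (pencil 302,228; offcut 317,369; tin 399,368; wrench 230,378; bottle 367,190), and the gripper is clear. Handing in.

```bash
python3 -c "
from rig import job
print(job.hand_in())"
```

```text
the job is handed in; nothing more can be done
None
```

The blank is out of the clamp and standing on the floor of the empty tube, and I handed the job in at about 23.5 s of the 61 s allowed.

- **Clamp:** I gripped the pawl tab, lifted it about 0.4 rad about its hinge, slid the jaw back about 45 mm with the pawl up, then lowered the pawl and let go.
- **Blank:** I gripped its free end with the tool tilted 45°, lifted it straight up, turned it upright and carried it over. I lowered it into tube a until it touched the floor (17 N), then let go and backed off.
- **Last checks:**
  - The blank's top is level with the two standing blanks to within about 1 mm in both fixed cameras.
  - The other two blanks and the bystanders were at their starting positions by eye in the final side view.
  - The last wrist force reading was about 1 N, and the gripper was clear.
- **What went wrong or disagreed:**
  - A sign slip made the first grip on the blank too shallow. I opened, went 37 mm deeper and gripped again before lifting.
  - The blank looked tilted in the side view. The height slices showed it was vertical, so that was perspective.
  - The cameras differ by a few millimetres in absolute position, so I aligned the blank to the tube by comparing the two within each view.

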